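# Torque-check the closing screw of the taller pressure reactor

### The job

Check that the closing screw of the taller of the two steel pressure reactors holds: push the black grip of its torque lever clockwise (seen from above) until the lever's beam stands between the two black ticks of its scale, keep it there for about a second, then let the lever spring back and move clear. Neither turn the screw itself nor load the lever past the second tick, never push it the loosening way, and leave the squat reactor's lever alone.

Things in the scene. Friction and masses are not known exactly. Their poses are not given: they have to be found in the camera images.
- tall_grip (a point): Centre, half-way up, of the black upright grip (18 mm across, 45 mm high, topmost part) at the free end of the torque lever on the TALLER, narrower reactor, a steel vessel 76 mm across fixed to the bench. It is 176 mm above the bench and 105 mm from the screw's axis. A beam 6 mm wide, 9 mm high runs from the grip's lower end to the screw. Nothing stands beside the grip within 60 mm at its height.
- tall_axis (a point): Top centre of the lever's small hub, on the vertical axis of the taller reactor's closing screw, 171 mm above the bench. From here to tall_grip is the lever's direction. Under the beam, 54 to 78 mm from this axis and on its clockwise side, lies a white scale sector with two black ticks, rigid with the screw.
- tall_lever (a joint): Angle of the taller reactor's lever against its screw and scale, rad: 0 at rest, growing clockwise seen from above (tightening). A stiff spring, 4 N m per rad, returns it to 0. First tick at 0.12 rad (13 mm of travel at the grip), second at 0.34 rad (36 mm); half-way is 0.23 rad: 24 mm of travel, about 9 N at the grip.
- tall_screw (a joint): Turn of the taller reactor's closing screw with its scale, rad: 0 at the start, growing clockwise seen from above. It is tight and stays put, but slips at 1.9 N m, that is with the lever about 0.47 rad from rest.
- squat_grip (a point): Centre of the black grip of the same kind of lever on the SQUAT, wider reactor (106 mm in diameter, grip centre about 126 mm above the bench): a bystander, to be left alone.

How it is judged:
By the outcome, as a careful person would: the job done as asked, in the order asked, and still so for the second after the job is handed in, with the robot touching nothing.
It also fails if it takes over 35 s, if anything falls off the work surface, if the arm or the gripper's body presses on something with over 40 N, if the wrist force passes 120 N, or if a joint passes its speed limit or range.

### The arm

A 7-joint arm with a two-finger parallel gripper is mounted at the origin on the work surface. World frame = base frame: x ahead of the robot, y to its left, z up, the work surface at z = 0. Lengths are in m, angles in rad, forces in N, time in s.
With the tool pointing down it reaches from about 0.4 to 0.85 m from the base axis. Payload 10.4 kg.
Tool frame: the origin (TCP) lies at the very end of the fingers, on their centre line; the grasp point (between the pads) lies manip.grasp_offset behind it (manip.grasp_offset is the distance from the TCP to the grasp point, in m); z points along the fingers, x is the direction in which the jaws open and shut, and the axes are right-handed (so a half turn about z gives the same grasp; the last joint's range is limited). The gripper opens to 85 mm and grips with 20 to 120 N. Pads are 22 mm wide; open, the fingers measure 114 mm over their backs; the gripper's body (76 mm by 85 mm) begins 54 mm behind the grasp point. The pads swing forward as they close: fully open they stand 13 mm farther back than shut.
Start: joints at [-1.141, 0.332, -0.065, 1.46, 0.022, 1.35, -0.088], TCP at [0.273, 0.562, 0.193] pointing down, gripper open.
Joint ranges: [-2.6, 2.6], [-0.5, 2.12], [-1.47, 1.34], [0.16, 2.42], [-1.27, 4.41], [0.06, 2.06], [-2.6, 2.6]. Speed limits (rad/s): [2.22, 2.22, 2.79, 2.79, 3.14, 3.14, 3.14].

### API

Orientations are given as a unit quaternion [x, y, z, w].
In Python, from workcell import manip gives the robot as it stands.
- The arm moves only by the shell command python3 -m crank 'ROWS' [FORCE]. ROWS is JSON, a list that holds one entry, the list of rows, each a list of 7 numbers: the shift along the world's x, y, z in units of 60 mm (1.0 is 60 mm), then the turn, a rotation vector about the world's x, y, z in units of 5 degrees (1.0 is 5 degrees), then the finger opening in mm, from 0 to 85.4. A call has 1 to 8 rows; each row shifts and turns the commanded pose from where the row before left it; what a row does not reach is not made up. A row lasts 1/8 s, in which the tool goes at most 62.5 mm and 10.7 degrees, less where a joint would pass 70% of its speed; a pose out of reach is approached as far as the arm can. A call is refused whole if a number of a shift passes 1 or a number of a turn 1, either way. A call with a gripper value outside its range is refused whole. The fingers move at their own pace and stop on an object; FORCE is the grip in N (left out, the last holds). Time passes only in rows, so rows that do not move let the fingers close. It gives the time, the measured TCP pose, the force and the opening at its end, in the units of the state.
- manip.get_obs(): the state, without advancing time (a new reading comes with each control period).
- manip.camera(name): name is "side" or "top" or "wrist"; returns (picture, depth): 420x560x3 uint8, blue, green, red; 420x560 float32, m along the optical axis (not along the pixel's ray), 0 where there is no reading.
- manip.get_calibration(name): a dict with "fx", "fy", "cx", "cy" (pixels), "rvec" (rotation vector, rad) and "tvec" (3), from world to camera coordinates, as OpenCV has them; the wrist camera has in their place "T_tool_cam" (4x4, takes a point from camera to tool coordinates, whose origin is the TCP and whose axes are the tool frame's). Camera axes: x right, y down, z forward; pixel columns grow to the right and rows downward; lengths in m; the calibration is good to about 2 mm. A picture is of the moment at which its call begins: read the wrist's pose just before it. get_calibration takes no time and is no camera call.
- manip.hand_in(): hands the job in, once; it reports no verdict.
The state is a dict: "clock": time; "joint_pos": joint angles; "joint_velocities": joint speeds; "tau": joint torques, N m; "position": TCP position; "ee_rot": TCP orientation; "ft_force": force on the tool from outside, world axes, zero at the start; "torque": the same for the moment, N m; "grip_width": opening from 0.0 (shut) to 1.0 (fully open).
Only numpy, scipy, OpenCV 4.12 (cv2) and the standard library are available. Lean on these libraries where they do the work, as an engineer would, in place of code of your own. Each camera call takes 0.05 s, during which the arm holds its last target.

## Working session

There is one attempt and no reset: what is moved stays moved. The work goes in short steps, Python scripts to look and compute and a shell command to move; the robot and the scene stay as the last step left them, time stands still between calls to the robot, and variables do not carry over. Pictures are saved under pics/ and viewed, and the job is handed in when it is done.

```bash
ls; mkdir -p pics; python3 - <<'E'
from workcell import manip
import cv2,numpy as np
o=manip.get_obs();print(o, manip.grasp_offset)
for n in("top","side","wrist"):
    p,d=manip.camera(n);cv2.imwrite(f"pics/{n}0.png",p);np.save(f"pics/{n}0.npy",d);c=manip.get_calibration(n);print(n,c)
E
```

```text
pics
{'clock': 0.0, 'joint_pos': array([-1.1405922 ,  0.3328827 , -0.06469741,  1.46095272,  0.02159047,
        1.34987025, -0.08851154]), 'joint_velocities': array([-0.0011809 , -0.00018447,  0.00059818,  0.00082663,  0.00021703,
       -0.00039081,  0.00062548]), 'tau': array([ 1.45125123e-04, -6.25450373e+01,  4.93260822e-02, -3.91612172e+01,
        1.61225873e-02,  1.00361207e-02, -8.28067709e-05]), 'position': array([0.27324897, 0.5616293 , 0.19190374]), 'ee_rot': array([ 8.47786366e-01,  5.30337416e-01, -5.85619760e-04,  3.99632267e-04]), 'ft_force': array([ 0.10716178,  0.57100366, -0.41624117]), 'torque': array([-0.04073684, -0.00340686,  0.03549425]), 'grip_width': 0.999521423694163} 0.0187
top {'fx': 537.2887108180324, 'fy': 537.2887108180324, 'cx': 281.58123706852666, 'cy': 206.79072470031838, 'rvec': array([ 2.16344753, -2.12627541,  0.16415359]), 'tvec': array([-0.00589888,  0.55730974,  1.29841253])}
side {'fx': 524.6808947276579, 'fy': 524.6808947276579, 'cx': 276.4745824629004, 'cy': 196.83274090956095, 'rvec': array([ 2.47740942, -0.29964541,  0.11127148]), 'tvec': array([-0.52411782,  0.19814187,  1.18451806])}
wrist {'fx': 305.4835268776192, 'fy': 305.4835268776192, 'cx': 283.67037938272665, 'cy': 206.66241519214748, 'T_tool_cam': array([[ 9.99999785e-01,  1.74287148e-04,  6.32906893e-04,
        -1.59532885e-04],
       [-3.70498665e-04,  9.45727101e-01,  3.24961710e-01,
        -8.29804792e-02],
       [-5.41920552e-04, -3.24961874e-01,  9.45726962e-01,
        -1.81450799e-01],
       [ 0.00000000e+00,  0.00000000e+00,  0.00000000e+00,
         1.00000000e+00]])}
```

View pics/top0.png

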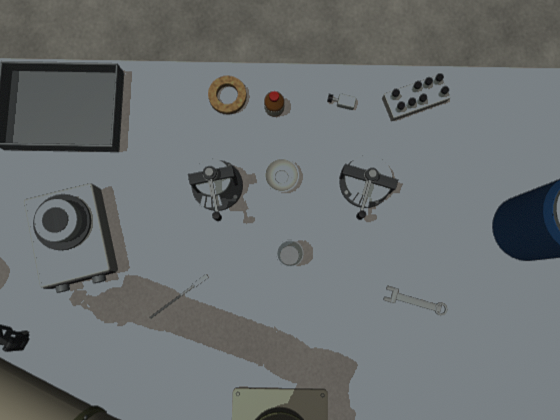

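View pics/side0.png

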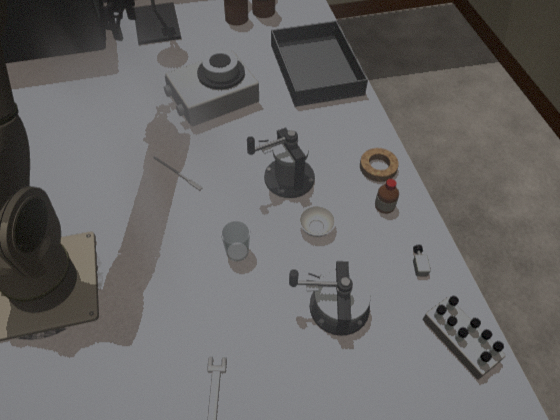

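The top view shows two reactors: one around (215,190) with its grip at (217,216), and one around (367,185) with its grip at (361,215). In the side view the first (290,165) is the tall one. Next I'll zoom in and localise it.

```bash
cat > h.py <<'E'
import cv2,numpy as np
from workcell import manip
def cam(n):
    c=manip.get_calibration(n);K=np.array([[c['fx'],0,c['cx']],[0,c['fy'],c['cy']],[0,0,1.]]);R=cv2.Rodrigues(c['rvec'])[0];return K,R,np.array(c['tvec'])
def ray(n,uv,z):
    K,R,t=cam(n);d=R.T@np.linalg.solve(K,[uv[0],uv[1],1]);o=-R.T@t;return o+d*(z-o[2])/d[2]
def tri(a,b):
    P=[]
    for n in("top","side"):
        K,R,t=cam(n);P.append(K@np.c_[R,t])
    X=cv2.triangulatePoints(P[0],P[1],np.float64(a).reshape(2,1),np.float64(b).reshape(2,1));return (X[:3]/X[3]).ravel()
E
python3 - <<'E'
import cv2
p=cv2.imread("pics/top0.png")[145:245,165:295];a=cv2.resize(p,None,fx=6,fy=6,interpolation=cv2.INTER_CUBIC);cv2.imwrite("pics/topz.png",a)
p=cv2.imread("pics/side0.png")[115:205,230:330];a=cv2.resize(p,None,fx=6,fy=6,interpolation=cv2.INTER_CUBIC);cv2.imwrite("pics/sidez.png",a)
E
```

```text
(no output)
```

View pics/topz.png

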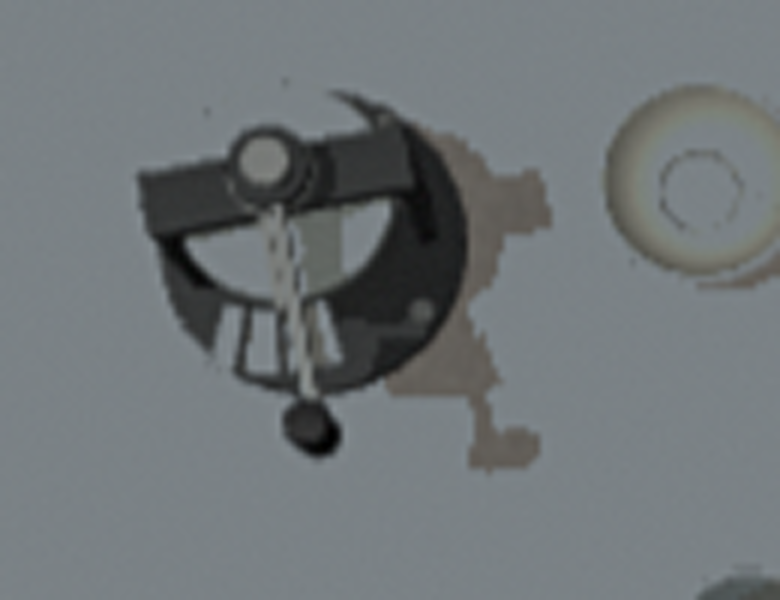

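View pics/sidez.png

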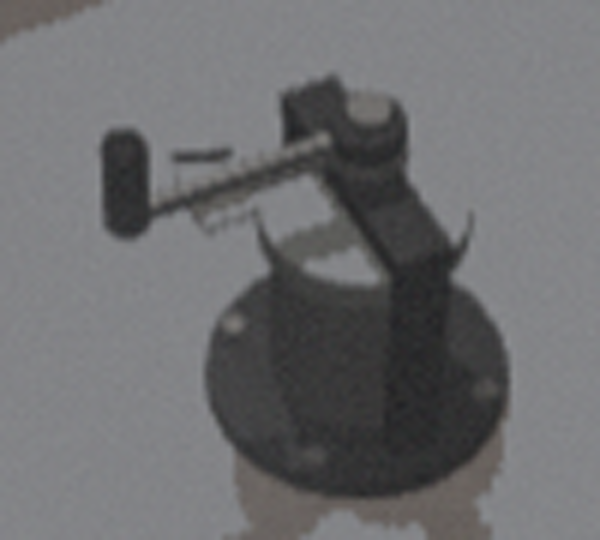

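View pics/wrist0.png

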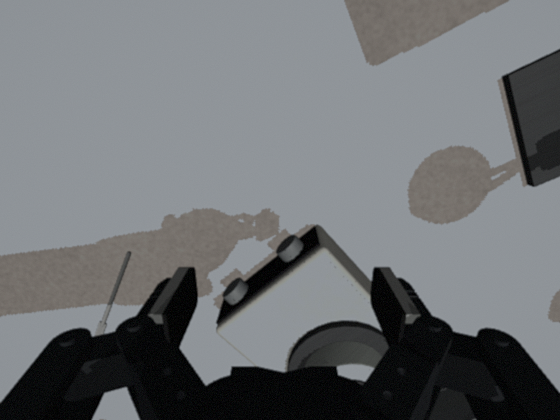

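```bash
python3 - <<'E'
from h import *
h=ray("top",(209.2,171.7),.171);g=ray("top",(216.3,215.3),.1985)
print("hub",h,"grip",g, g-h,np.hypot(*(g-h)[:2]))
print("side hub",ray("side",(291.7,132.5),.171),"grip",ray("side",(250.8,145.7),.176))
K,R,t=cam("top");
print("tri",tri((209.2,171.7),(291.7,132.5)))
# surroundings heights map: objects z>0.12
for n in("top",):
    d=np.load(f"pics/{n}0.npy");v,u=np.mgrid[:420,:560];P=(np.stack([u,v,np.ones_like(u)],-1)@np.linalg.inv(K).T)*d[...,None]
    W=(P-t)@R
    for (a,b) in [((209,172)),((216,215)),(361,215),(373,174),(282,176),(290,253),(274,103)]: print((a,b),W[b,a])
    m=(W[...,2]>.185)&(u>190)&(u<240)&(v>200)&(v<230); print("grip top px",W[m].mean(0),m.sum(), W[m].max(0),W[m].min(0))
d=np.load("pics/side0.npy")
K,R,t=cam("side");v,u=np.mgrid[:420,:560];P=(np.stack([u,v,np.ones_like(u)],-1)@np.linalg.inv(K).T)*d[...,None];W=(P-t)@R
print(W[146,251],W[132,291])
E
```

```text
hub [0.61555629 0.16980351 0.171     ] grip [0.51228182 0.1468553  0.1985    ] [-0.10327447 -0.02294821  0.0275    ] 0.10579336420885935
side hub [0.61785698 0.16939299 0.171     ] grip [0.51402737 0.14608317 0.176     ]
tri [0.61681585 0.1698168  0.17042288]
(209, 172) [0.61452121 0.1700207  0.17253743]
(216, 215) [0.51321451 0.14779142 0.19639233]
(361, 215) [ 0.52511256 -0.17786256  0.15079463]
(373, 174) [ 0.62802778 -0.21152877  0.11971114]
(282, 176) [0.64314248 0.00398602 0.00633445]
(290, 253) [ 0.44488782 -0.0195884   0.00668509]
(274, 103) [0.81581609 0.02731952 0.07232468]
grip top px [0.49239442 0.1290662  0.35511977] 67 [0.52265964 0.15647423 1.36704078] [0.35730564 0.00601983 0.1855039 ]
[0.51337204 0.14010145 0.18144491] [0.61660922 0.17116803 0.17121015]
```

```bash
python3 -m crank '[[[0,0,1,0,0,0,0],[0,0,0.9,0,0,0,0],[0.33,-0.67,0,0,0,-0.97,0],[0.33,-0.67,0,0,0,-0.97,0],[0.33,-0.67,0,0,0,-0.97,0],[0.33,-0.67,0,0,0,-0.97,0],[0.33,-0.67,0,0,0,-0.97,0],[0.33,-0.67,0,0,0,-0.97,0]]]' 
python3 -m crank '[[[0.33,-0.67,0,0,0,-0.97,0],[0.33,-0.67,0,0,0,-0.97,0],[0.33,-0.67,0,0,0,-0.97,0],[0.33,-0.67,0,0,0,-0.97,0],[0.33,-0.67,0,0,0,-0.97,0],[0.33,-0.67,0,0,0,-0.97,0],[0,0,0,0,0,0,0],[0,0,0,0,0,0,0]]]'
python3 - <<'E'
from h import *
o=manip.get_obs();print(o['clock'],o['position'],o['ee_rot'],o['ft_force'],o['grip_width'])
p,d=manip.camera("wrist");cv2.imwrite("pics/w1.png",p)
p,d=manip.camera("top");cv2.imwrite("pics/t1.png",cv2.resize(p[145:245,165:295],None,fx=6,fy=6))
E
```

```text
clock: 1.15
position: [0.3926, 0.3193, 0.3066]
ee_rot: [0.954, 0.299, -0.0, -0.0]
ft_force: [1.0, 0.4, -0.2]
grip_width: -0.0
clock: 2.15
position: [0.5107, 0.0803, 0.3065]
ee_rot: [0.999, 0.052, -0.0, -0.0]
ft_force: [0.0, 0.6, -0.2]
grip_width: -0.005
2.15 [0.51070709 0.08029862 0.3065043 ] [ 9.98666777e-01  5.16196903e-02 -2.46374846e-04 -1.20994314e-04] [ 0.00646322  0.6263718  -0.23818406] -0.004884482566615207
```

View pics/w1.png

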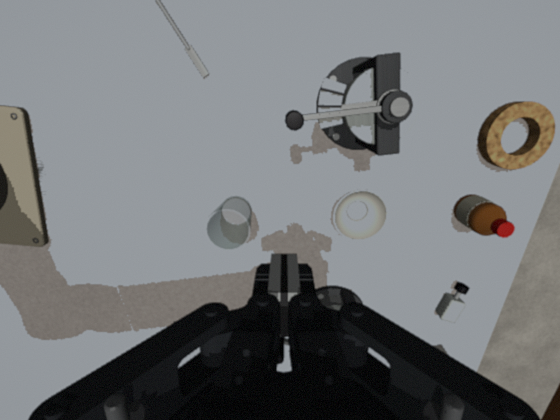

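View pics/t1.png

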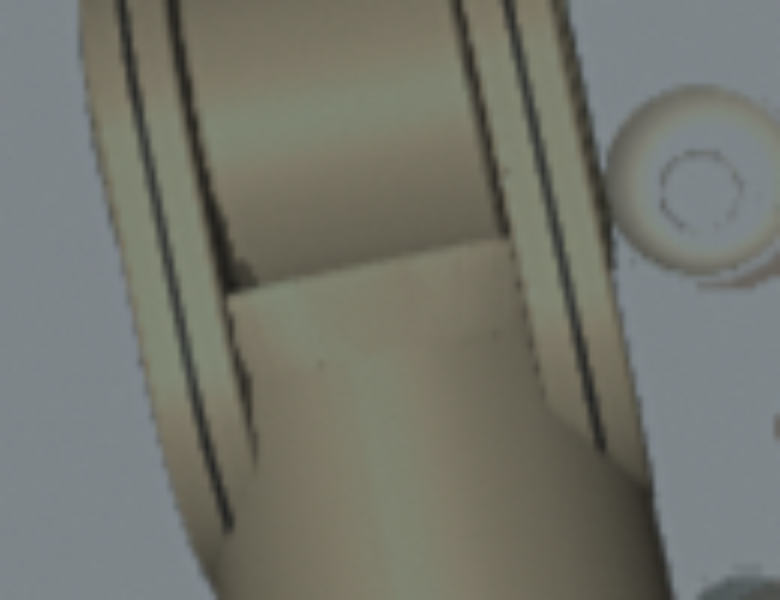

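The wrist view shows the closed fingers at (285,270), the tall reactor's grip at (294,120), its hub at (398,106), and the scale and ticks around (333,90). The arm blocks the top view. I'll cross-check the positions from the wrist.

```bash
cat >> h.py <<'E'
from scipy.spatial.transform import Rotation as Ro
def wray(uv,z,o=None):
    o=o or manip.get_obs();c=manip.get_calibration("wrist");T=np.eye(4);T[:3,:3]=Ro.from_quat(o['ee_rot']).as_matrix();T[:3,3]=o['position']
    T=T@c['T_tool_cam'];d=T[:3,:3]@[(uv[0]-c['cx'])/c['fx'],(uv[1]-c['cy'])/c['fy'],1];p=T[:3,3];return p+d*(z-p[2])/d[2]
E
python3 - <<'E'
from h import *
print(wray((294,119),.1985),wray((399,105.5),.171))
E
```

```text
[0.51352347 0.15011311 0.1985    ] [0.61603392 0.17240073 0.171     ]
```

```bash
python3 -m crank '[[[0,0,-0.8,0,0,0,0],[0,0,-0.8,0,0,0,0],[0,0,-0.76,0,0,0,0],[0,0.2,0,0,0,0,0],[0,0.2,0,0,0,0,0],[0,0.2,0,0,0,0,0],[0,0,0,0,0,0,0]]]' 
python3 - <<'E'
from h import *
o=manip.get_obs();print(o['clock'],o['position'],o['ft_force'])
p,d=manip.camera("wrist");cv2.imwrite("pics/w2.png",p)
E
```

```text
clock: 3.12
position: [0.5115, 0.1175, 0.1663]
ee_rot: [0.999, 0.052, 0.001, -0.0]
ft_force: [-0.1, -0.5, -1.0]
grip_width: 0.0
3.125 [0.51154128 0.11746574 0.16634684] [-0.09138411 -0.53492484 -0.97095561]
```

View pics/w2.png

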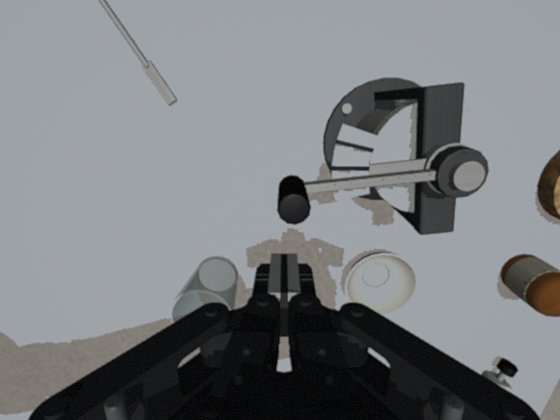

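The lever is at rest, with the beam just below the first tick (353,168). The grip is at (293,200) and the fingertips at (285,255), so there is still a gap. I'll creep in.

```bash
python3 -m crank '[[[0,0.1,0,0,0,0,0],[0,0.1,0,0,0,0,0],[0,0,0,0,0,0,0]]]' 
python3 -m crank '[[[0,0.1,0,0,0,0,0],[0,0,0,0,0,0,0]]]' 
python3 - <<'E'
from h import *
o=manip.get_obs();print(o['clock'],o['position'],o['ft_force'])
p,d=manip.camera("wrist");cv2.imwrite("pics/w3.png",p)
E
```

```text
clock: 3.55
position: [0.5109, 0.1282, 0.1651]
ee_rot: [0.999, 0.051, -0.0, -0.0]
ft_force: [0.0, 0.1, -0.5]
grip_width: -0.002
clock: 3.8
position: [0.5109, 0.1342, 0.1651]
ee_rot: [0.999, 0.051, -0.0, -0.0]
ft_force: [0.9, 0.4, -0.0]
grip_width: 0.003
3.8 [0.51092526 0.13417655 0.16507774] [ 0.88180211  0.41759534 -0.03797232]
```

View pics/w3.png

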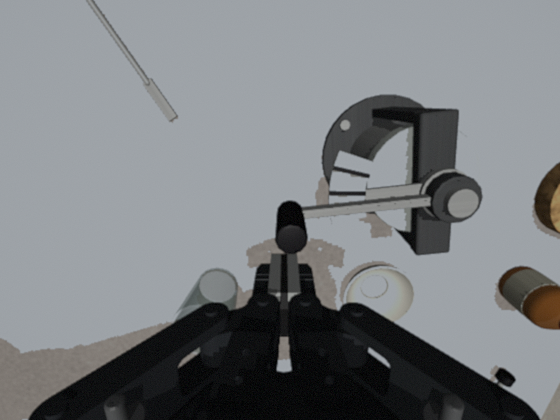

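```bash
python3 -m crank '[[[0,0.1,0,0,0,0,0],[0,0,0,0,0,0,0]]]' | grep -E "pos|force"
python3 -m crank '[[[0,0.1,0,0,0,0,0],[0,0,0,0,0,0,0]]]' | grep -E "pos|force"
python3 - <<'E'
from h import *
o=manip.get_obs();print(o['clock'],o['position'],o['ft_force'])
p,d=manip.camera("wrist");cv2.imwrite("pics/w4.png",p)
E
```

```text
position: [0.5109, 0.1403, 0.1651]
ft_force: [-0.1, 0.3, -0.6]
position: [0.5109, 0.1463, 0.1651]
ft_force: [0.7, 0.0, -0.4]
4.35 [0.51090975 0.14630917 0.165108  ] [ 0.74431857  0.04025377 -0.41960741]
```

View pics/w4.png

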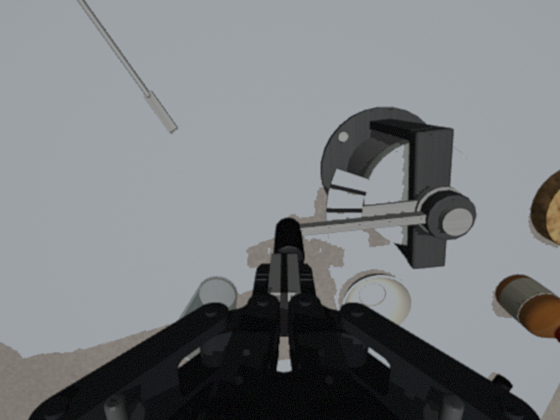

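```bash
python3 - <<'E'
from h import *
c=manip.get_calibration("wrist");T=np.linalg.inv(c['T_tool_cam']);K=np.array([[c['fx'],0,c['cx']],[0,c['fy'],c['cy']],[0,0,1.]])
for p in ([0,0,0],[0,-.011,0],[0,-.011,-.02],[0,-.011,-.033],[0,.011,0]):
    q=K@(T[:3,:3]@p+T[:3,3]);print(p,q[:2]/q[2])
o=manip.get_obs();M=np.eye(4);M[:3,:3]=Ro.from_quat(o['ee_rot']).as_matrix();M[:3,3]=o['position']
for g in ([.513,.1475,.1985],[.513,.1475,.1535],[.616,.170,.171]):
    q=np.linalg.inv(M)@[*g,1];q=K@(T[:3,:3]@q[:3]+T[:3,3]);print(g,q[:2]/q[2])
a=cv2.imread("pics/w4.png")[150:310,220:400];a=cv2.convertScaleAbs(a,alpha=2.2,beta=20);cv2.imwrite("pics/w4z.png",cv2.resize(a,None,fx=3.7,fy=3.7,interpolation=cv2.INTER_CUBIC))
p,d=manip.camera("side");a=cv2.convertScaleAbs(p[90:210,190:340],alpha=1.8);cv2.imwrite("pics/s4z.png",cv2.resize(a,None,fx=4,fy=4,interpolation=cv2.INTER_CUBIC))
E
```

```text
[0, 0, 0] [282.70762202 237.14636527]
[0, -0.011, 0] [282.69642066 221.4035622 ]
[0, -0.011, -0.02] [282.63025007 234.23108629]
[0, -0.011, -0.033] [282.5790421  244.15802538]
[0, 0.011, 0] [282.7184283  252.33392283]
[0.513, 0.1475, 0.1985] [286.63119065 260.56000378]
[0.513, 0.1475, 0.1535] [285.95525503 228.28386042]
[0.616, 0.17, 0.171] [455.6930183  221.70103612]
```

View pics/w4z.png

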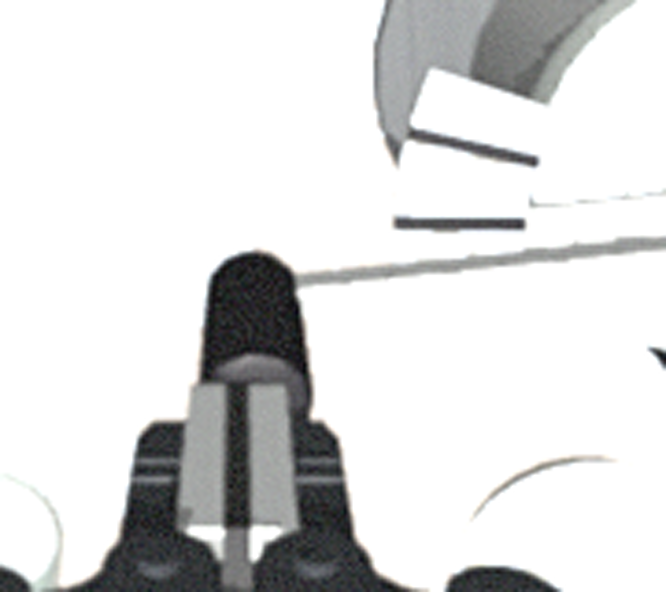

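View pics/s4z.png

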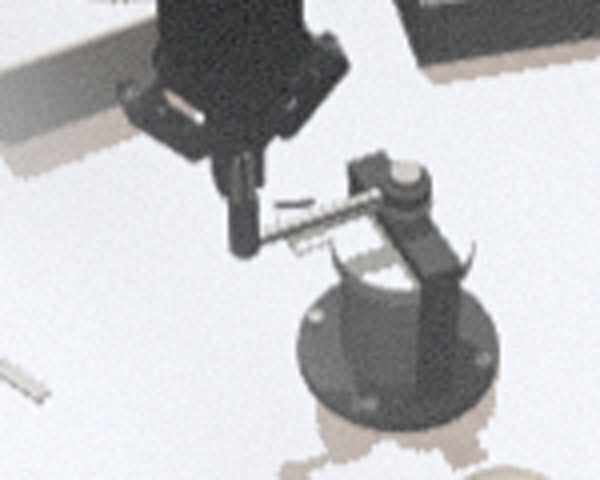

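The wrist view shows the finger pads hiding part of the grip's top rim (285,252), with no contact force, so the fingertips may end higher than I assumed. I'll check with depth and projections.

```bash
python3 - <<'E'
from h import *
o=manip.get_obs();p,d=manip.camera("wrist")
c=manip.get_calibration("wrist");T=c['T_tool_cam'];K=np.array([[c['fx'],0,c['cx']],[0,c['fy'],c['cy']],[0,0,1.]])
for uv in [(276,258),(276,270),(276,285),(295,258),(288,250),(288,235),(288,222)]:
    z=d[uv[1],uv[0]];q=np.linalg.inv(K)@[uv[0],uv[1],1]*z;t=T[:3,:3]@q+T[:3,3];print(uv,z,"tool",t.round(4),"world",(Ro.from_quat(o['ee_rot']).apply(t)+o['position']).round(4))
K,R,t=cam("side")
for w in ([.511,.1463,.165],[.511,.1463,.2],[.513,.147,.1985],[.513,.147,.1535]):
    q=K@(R@w+t);q=q[:2]/q[2];print(w,q,(q-[190,90])*4)
print(o['position'],o['joint_pos'])
p,d=manip.camera("side")
for uv in [(251,152),(251,146),(251,140),(251,136),(251,130)]:
    z=d[uv[1],uv[0]];q=np.linalg.inv(K)@[uv[0],uv[1],1]*z;print(uv,R.T@(q-t))
E
```

```text
(276, 258) 0.14936723 tool [-0.0032 -0.011  -0.0483] world [0.5067 0.1563 0.2134]
(276, 270) 0.1398606 tool [-0.003  -0.0103 -0.0585] world [0.507  0.1557 0.2237]
(276, 285) 0.12772955 tool [-0.0027 -0.0107 -0.0712] world [0.5073 0.1561 0.2364]
(295, 258) 0.15076564 tool [ 0.0062 -0.0103 -0.047 ] world [0.5161 0.1565 0.2122]
(288, 250) 0.16605987 tool [ 0.0029 -0.007  -0.032 ] world [0.5132 0.153  0.1971]
(288, 235) 0.17545465 tool [ 0.0031 -0.0109 -0.0207] world [0.513  0.1568 0.1859]
(288, 222) 0.1940071 tool [ 0.0034 -0.011  -0.0011] world [0.5133 0.157  0.1662]
[0.511, 0.1463, 0.165] [249.65211569 149.09676028] [238.60846276 236.38704113]
[0.511, 0.1463, 0.2] [249.13937362 138.63090401] [236.5574945  194.52361603]
[0.513, 0.147, 0.1985] [249.95952632 138.7200253 ] [239.83810528 194.88010119]
[0.513, 0.147, 0.1535] [250.58948774 152.06519027] [242.35795096 248.26076109]
[0.51102694 0.14568764 0.1651262 ] [-0.68663861  0.13999401  0.35495589  1.76533772 -0.05113886  1.2451971
 -0.21612637]
(251, 152) [0.51283198 0.14067378 0.16057692]
(251, 146) [0.51313427 0.13879703 0.18287712]
(251, 140) [0.51452429 0.14296958 0.1980654 ]
(251, 136) [0.51341182 0.13467257 0.21973718]
(251, 130) [0.51424959 0.13598059 0.2371253 ]
```

```bash
python3 - <<'E'
from h import *
c=manip.get_calibration("wrist");T=c['T_tool_cam'];K=np.array([[c['fx'],0,c['cx']],[0,c['fy'],c['cy']],[0,0,1.]])
def tp(d,u,v):
    q=np.linalg.inv(K)@[u,v,1]*d[v,u];return (T[:3,:3]@q+T[:3,3]).round(3)
d=np.load("pics/wrist00.npy") if 0 else np.load("pics/wrist0.npy")
print("open");
for uv in [(180,270),(180,290),(185,300),(395,272),(395,300),(60,400),(130,340),(285,380)]: print(uv,tp(d,*uv))
p,d=manip.camera("wrist")
print("shut")
for v in range(252,420,8): print(v,*[tp(d,u,v) for u in(262,276,285,300,310)])
a=d.astype(float)
E
```

```text
open
(180, 270) [-0.047 -0.011 -0.059]
(180, 290) [-0.042 -0.01  -0.073]
(185, 300) [-0.042 -0.002 -0.07 ]
(395, 272) [0.156 0.141 0.191]
(395, 300) [ 0.044 -0.011 -0.081]
(60, 400) [-0.06  -0.006 -0.12 ]
(130, 340) [-0.048 -0.011 -0.103]
(285, 380) [ 0.001 -0.01  -0.117]
shut
252 [-0.026  0.096  0.164] [-0.004 -0.006 -0.033] [ 0.001 -0.006 -0.033] [ 0.009 -0.007 -0.034] [0.034 0.096 0.164]
260 [-0.027  0.108  0.166] [-0.003 -0.011 -0.05 ] [ 0.001 -0.011 -0.05 ] [ 0.01  -0.001 -0.033] [0.034 0.107 0.164]
268 [-0.01  -0.007 -0.05 ] [-0.003 -0.01  -0.057] [ 0.001 -0.011 -0.057] [ 0.009 -0.007 -0.05 ] [ 0.013 -0.007 -0.05 ]
276 [-0.01  -0.007 -0.057] [-0.003 -0.01  -0.064] [ 0.001 -0.011 -0.064] [ 0.008 -0.007 -0.058] [ 0.013 -0.007 -0.058]
284 [-0.009 -0.006 -0.064] [-0.003 -0.01  -0.069] [ 0.001 -0.011 -0.071] [ 0.008 -0.007 -0.065] [ 0.012 -0.007 -0.065]
292 [-0.009 -0.007 -0.07 ] [-0.003 -0.011 -0.076] [ 0.001 -0.011 -0.077] [ 0.007 -0.007 -0.071] [ 0.012 -0.007 -0.07 ]
300 [-0.008 -0.013 -0.085] [-0.002 -0.012 -0.084] [ 0.001 -0.007 -0.076] [ 0.007 -0.014 -0.086] [ 0.01  -0.013 -0.
[... 958 characters left out ...]
0.017 -0.12 ] [-0.002 -0.01  -0.114] [ 0.001 -0.009 -0.113] [ 0.005 -0.009 -0.113] [ 0.007 -0.017 -0.12 ]
380 [-0.005 -0.016 -0.122] [-0.002 -0.011 -0.117] [ 0.001 -0.011 -0.118] [ 0.005 -0.01  -0.117] [ 0.007 -0.017 -0.123]
388 [-0.005 -0.014 -0.123] [-0.002 -0.01  -0.119] [ 0.001 -0.011 -0.12 ] [ 0.005 -0.012 -0.121] [ 0.007 -0.017 -0.125]
396 [-0.005 -0.01  -0.122] [-0.002 -0.009 -0.121] [ 0.001 -0.01  -0.122] [ 0.005 -0.009 -0.121] [ 0.007 -0.016 -0.126]
404 [-0.005 -0.011 -0.125] [-0.001 -0.011 -0.125] [ 0.001 -0.01  -0.124] [ 0.005 -0.012 -0.125] [ 0.007 -0.016 -0.129]
412 [-0.005 -0.01  -0.126] [-0.001 -0.011 -0.127] [ 0.001 -0.011 -0.127] [ 0.004 -0.011 -0.127] [ 0.007 -0.016 -0.13 ]
```

The depth shows the real fingertips end about 46 mm behind the reported TCP, at z≈0.211, which is above the grip. The finger face sits at ±11 mm, as expected. I'll back off, go about 43 mm lower and approach again.

```bash
python3 -m crank '[[[0,-0.35,0,0,0,0,0],[0,-0.35,0,0,0,0,0],[0,0,0,0,0,0,0],[0,0,-0.36,0,0,0,0],[0,0,-0.36,0,0,0,0],[0,0,0,0,0,0,0]]]' 
python3 -m crank '[[[0,0.1,0,0,0,0,0],[0,0.1,0,0,0,0,0],[0,0,0,0,0,0,0]]]' 
python3 - <<'E'
from h import *
o=manip.get_obs();print(o['clock'],o['position'],o['ft_force'])
p,d=manip.camera("wrist");cv2.imwrite("pics/w5.png",p)
E
```

```text
clock: 5.35
position: [0.51, 0.1033, 0.1208]
ee_rot: [0.999, 0.051, -0.001, 0.0]
ft_force: [-0.2, -0.5, -0.0]
grip_width: -0.001
clock: 5.72
position: [0.5113, 0.1167, 0.1225]
ee_rot: [0.999, 0.052, 0.0, -0.0]
ft_force: [-0.1, -0.6, -0.2]
grip_width: -0.003
5.725 [0.51125975 0.11665695 0.12249645] [-0.05550629 -0.63404968 -0.23453778]
```

View pics/w5.png

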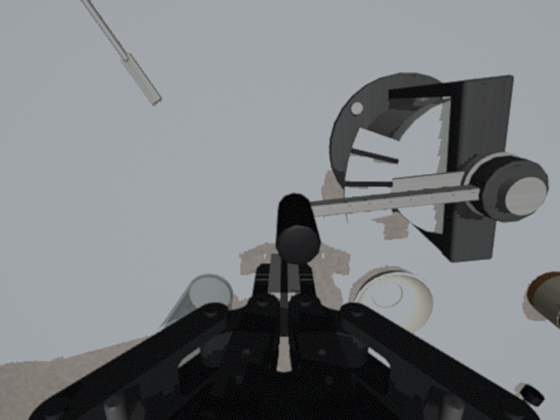

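The grip (298,240) now stands in front of the fingertips, as it should. Next I'll creep into contact.

```bash
for i in 1; do python3 -m crank '[[[0,0.1,0,0,0,0,0],[0,0,0,0,0,0,0]]]' | grep -E "pos|force"; python3 -m crank '[[[0,0.1,0,0,0,0,0],[0,0,0,0,0,0,0]]]' | grep -E "pos|force"; python3 -m crank '[[[0,0.1,0,0,0,0,0],[0,0,0,0,0,0,0]]]' | grep -E "pos|force"; done
```

```text
position: [0.511, 0.1222, 0.122]
ft_force: [-0.2, -0.0, -0.4]
position: [0.511, 0.1282, 0.1219]
ft_force: [-0.2, 0.2, -0.0]
position: [0.5108, 0.1337, 0.1218]
ft_force: [-0.8, -2.1, 0.4]
```

```bash
python3 -m crank '[[[0,0.1,0,0,0,0,0],[0,0,0,0,0,0,0]]]' | grep -E "pos|force"; python3 -m crank '[[[0,0.1,0,0,0,0,0],[0,0,0,0,0,0,0]]]' | grep -E "pos|force"
python3 -m crank '[[[0,0.1,0,0,0,0,0],[0,0,0,0,0,0,0]]]'
python3 - <<'E'
from h import *
o=manip.get_obs();print(o['clock'],o['position'],o['ft_force'])
p,d=manip.camera("wrist");cv2.imwrite("pics/w6.png",p)
a=p[110:270,270:430];cv2.imwrite("pics/w6z.png",cv2.resize(a,None,fx=3.7,fy=3.7,interpolation=cv2.INTER_CUBIC))
E
```

```text
position: [0.5106, 0.1395, 0.1217]
ft_force: [-1.3, -4.1, -0.2]
position: [0.5105, 0.1449, 0.1215]
ft_force: [-2.2, -6.2, 0.2]
clock: 7.28
position: [0.5104, 0.1503, 0.1214]
ee_rot: [0.999, 0.051, -0.001, 0.001]
ft_force: [-3.9, -8.4, 0.5]
grip_width: 0.003
7.275 [0.51035306 0.15030254 0.12141932] [-3.90749733 -8.43022645  0.48095718]
```

View pics/w6.png

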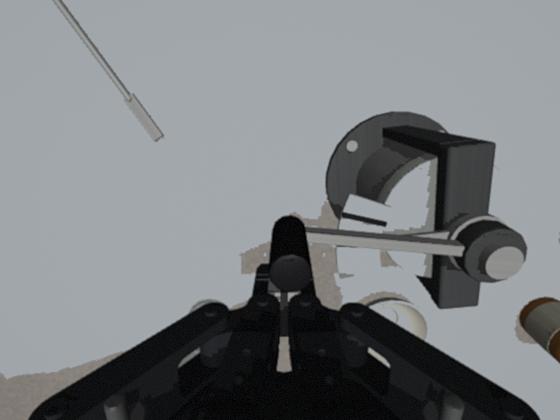

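View pics/w6z.png

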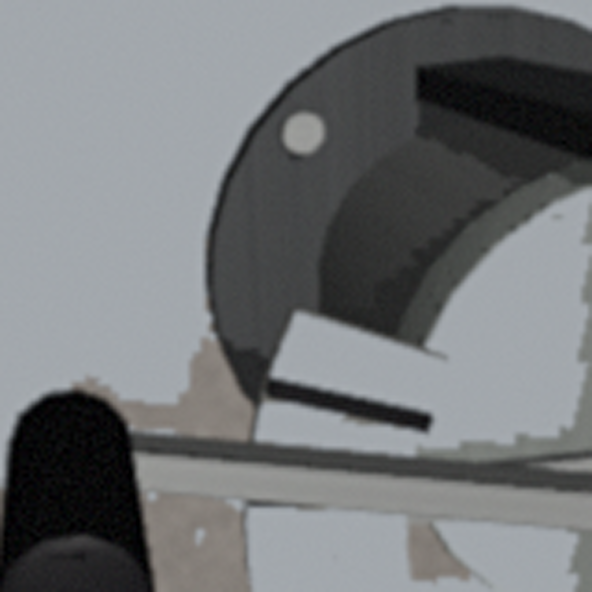

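```bash
python3 - <<'E'
from h import *
o=manip.get_obs()
g=wray((290.5,271),.1985);h=wray((505,262),.171);print(g,h,np.hypot(*(g-h)[:2]))
a=lambda v:np.arctan2(v[1],v[0])
print("beam angle change", (np.arctan2(-.0230,-.1035)-a(g-h))%(2*np.pi))
# tick2 ends & beam top edges (scale z approx .143; beam top .1535)
for uv in [(343,215),(386,224)]: print("tick2",wray(uv,.143), (np.arctan2(-.0230,-.1035)-a(wray(uv,.143)-h))%(2*np.pi))
E
```

```text
[0.51158861 0.17129633 0.1985    ] [0.61712739 0.1705644  0.171     ] 0.10554131690664746
beam angle change 0.22560402882108477
tick2 [0.54159972 0.17680068 0.143     ] 0.301051605858083
tick2 [0.56660949 0.1739088  0.143     ] 0.2847748616893835
```

By force (0.88 N·m → 0.22 rad), travel (0.21) and sight (0.226), the beam is half-way, with the second tick still ahead of it at (365,220). I'll hold it there.

```bash
python3 -m crank '[[[0,0,0,0,0,0,0],[0,0,0,0,0,0,0],[0,0,0,0,0,0,0],[0,0,0,0,0,0,0],[0,0,0,0,0,0,0],[0,0,0,0,0,0,0],[0,0,0,0,0,0,0],[0,0,0,0,0,0,0]]]'
python3 - <<'E'
from h import *
p,d=manip.camera("wrist");cv2.imwrite("pics/w7.png",p)
E
python3 -m crank '[[[0,0,0,0,0,0,0],[0,0,0,0,0,0,0]]]'
```

```text
clock: 8.32
position: [0.5104, 0.1498, 0.1214]
ee_rot: [0.999, 0.05, -0.001, 0.001]
ft_force: [-4.6, -7.8, 0.8]
grip_width: -0.002
clock: 8.62
position: [0.5104, 0.1498, 0.1214]
ee_rot: [0.999, 0.05, -0.001, 0.001]
ft_force: [-4.7, -8.0, 0.1]
grip_width: -0.001
```

View pics/w7.png

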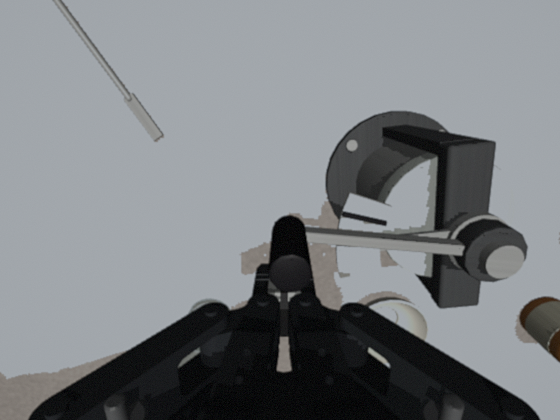

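The beam was held steady between the ticks for about 1.3 s. Now I'll release slowly along −y and rise clear.

```bash
python3 -m crank '[[[0,-0.1,0,0,0,0,0],[0,-0.1,0,0,0,0,0],[0,-0.1,0,0,0,0,0],[0,-0.1,0,0,0,0,0],[0,-0.1,0,0,0,0,0],[0,-0.2,0,0,0,0,0],[0,-0.3,0,0,0,0,0],[0,-0.3,0,0,0,0,0]]]'
python3 -m crank '[[[0,0,0.5,0,0,0,0],[0,0,0.8,0,0,0,0],[0,0,0.8,0,0,0,0],[0,0,0.8,0,0,0,0],[0,0,0,0,0,0,0],[0,0,0,0,0,0,0]]]'
python3 - <<'E'
from h import *
o=manip.get_obs();print(o['clock'],o['position'],o['ft_force'])
p,d=manip.camera("wrist");cv2.imwrite("pics/w8.png",p)
p,d=manip.camera("side");cv2.imwrite("pics/s8.png",p)
E
```

```text
clock: 9.62
position: [0.511, 0.072, 0.122]
ee_rot: [0.999, 0.051, 0.0, 0.0]
ft_force: [0.7, 0.3, 0.2]
grip_width: 0.003
clock: 10.38
position: [0.5108, 0.0728, 0.2952]
ee_rot: [0.999, 0.051, -0.0, 0.0]
ft_force: [0.2, -0.6, -0.5]
grip_width: 0.001
10.375 [0.51079911 0.0728189  0.29523272] [ 0.19150522 -0.58317169 -0.4975635 ]
```

View pics/w8.png

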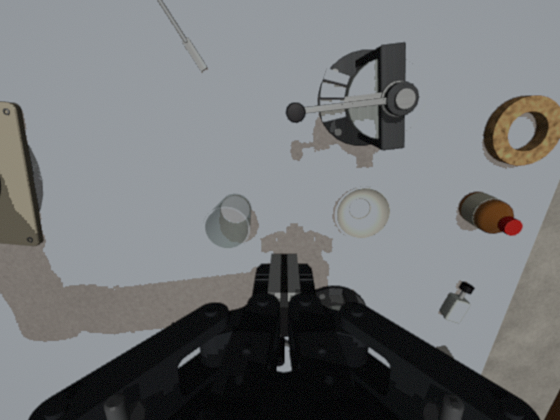

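View pics/s8.png

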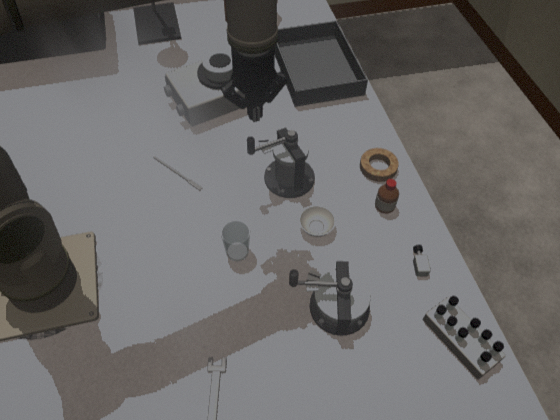

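The lever is back at rest with its grip at (250,146) in the side view, the same as before. The scale has not moved and the squat lever is untouched at (294,278). I'll hand in.

```bash
python3 - <<'E'
from h import *
a=cv2.imread("pics/side0.png").astype(int);b=cv2.imread("pics/s8.png").astype(int)
print("mean diff scale area",abs(a-b)[138:160,245:285].mean(),"squat",abs(a-b)[265:325,285:375].mean())
g=wray((296,112),.1985);h=wray((405,97),.171);print(g,h,np.arctan2(*(g-h)[1::-1]),np.arctan2(-.023,-.1035))
manip.hand_in()
E
```

```text
mean diff scale area 2.312121212121212 squat 11.26388888888889
[0.51397082 0.14872755 0.1985    ] [0.61539602 0.17183934 0.171     ] -2.917547924619876 -2.922923707715851
the job is handed in; nothing more can be done
```

The check is done and handed in: the taller reactor's closing screw held under load. I pushed the grip of its torque lever clockwise to about halfway between the ticks and held it there for about 1.3 s. I then eased it back and lifted clear, about 10.5 s in all.

- **Lever angle while held:** force gave about 0.22 rad, travel 0.21 rad and the wrist camera 0.226 rad, against ticks at 0.12 and 0.34 rad. Force at the grip peaked at about 9 N.
- **After release:** the lever is within about 0.005 rad of where it started. The side view of the scale area is practically unchanged, so the screw did not turn.
- **Squat reactor:** nothing went near its lever. Its patch of the side image did change in brightness (mean difference 11). I put that down to the arm's shadow, since the grip appears in the same place by eye.
- **Disagreements:** the real fingertips sit about 46 mm behind the reported TCP. My first approach therefore passed just above the grip without touching it, and I went lower and repeated it. A rough camera estimate of the second tick read about 0.29–0.30 rad rather than 0.34. The beam was still short of the tick in the picture.

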